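# Pack the paddle strop in its slide-lid case

## Task

Pack the paddle strop away in its wooden case: slide the cover of the case right back, take the strop out of the pigeonhole rack and lay it gently, not dropped, flat in its fitted bed, leather up and handle in the narrow channel. Then slide the cover fully shut until it meets its stop. Leave the other tools and things on the bench where they are.

Things in the scene. Friction and masses are not known exactly. Their poses are not given: they have to be found in the camera images.
- strop: Paddle strop: flat wooden paddle 170 mm long, 18 mm thick, about 0.1 kg. Origin: centre of underside, mid-length; x along it towards the broad end, z up out of the leather face. Broad part, dark leather on top: 42 mm wide, x = -15 to +85 mm. Square-edged handle with a dark hanging hole: 24 mm wide, x = -85 to -15 mm. Centre of mass x = +10 mm. It starts flat on the bench in one of the rack's bays.
- rack: Low plywood pigeonhole rack, fixed: 130 mm deep (x), 236 mm wide (y), 44 mm high, with a 53 mm high lip at the roof's front edge. Origin: centre of underside. Roofed, closed behind, open in front (-x); the bench is its floor. Three bays at y = -76, 0, +76 mm, each 68 mm wide, 38 mm high, one tool in each with 56 to 68 mm of its handle sticking out of the front, broad part inside.
- case: Wooden strop case, fixed: 270 mm long (x), 122 mm wide (y), 57 mm high, inside 110 mm wide, floor at z = 8 mm. Origin: centre of underside. Its cover slides back to +x. The strop's bed runs from the front wall at x = -128 mm to a divider at x = +48 mm; cheeks at both ends of it narrow it to two channels, bevelled 5 mm at the top. Behind the divider: bars of compound, left alone.
- bed (a point): Where the strop's origin lies when home: on the case's floor at case x = -40 mm, y = 0, z = 8 mm; axes as the case's. The strop lies here flat, leather up, its broad end to the case's -x and its handle to +x (so its x axis runs against the case's), with 3 mm of play at each end.
- finger_bay (a point): On the case's floor at case x = -61 mm: middle of the only part of the bed, x = -100 to -22 mm, that is open over the full 110 mm inner width, with room for fingers on both sides of the strop's broad part; elsewhere the cheeks leave none. A strop brought by its handle cannot be laid down, only dropped: it must be taken by the broad part.
- handle_channel (a point): Middle of the handle's channel at its floor, case x = +13 mm: 28.5 mm wide, from x = -22 to +48 mm, between two solid wooden cheeks that rise to 43 mm above the bench. The like channel for the broad end, x = -128 to -100 mm, is 48 mm wide.
- cover (a joint): The case's sliding cover, a 6 mm board with its top 51 mm above the bench: 0 = fully shut against the front wall, 0.185 m = slid back to its stop (towards the case's +x), where the bed is all open. It starts 0 to 25 mm open, slides with about 2.5 N of drag and stays where it is left. A strop that stands proud blocks it.
- cover_pull (a point): Middle of the top edge of the cover's pull, a wooden batten 12 mm thick (along the case's x), 64 mm long (along y), 20 mm tall, standing on the cover, its top 71 mm above the bench. It moves with the cover: case x = -95 mm plus the opening. The case's front wall, 57 mm high, is 27 mm ahead of it when shut.
- rasp: Bystander: shoe rasp, 170 mm, with a rounded turned handle 29 mm across, in another bay of the rack. Origin mid-length, x towards the blade. Leave it.
- knife: Bystander: clicking knife, 170 mm, with a slim rounded handle 16 mm wide, in another bay of the rack. Origin mid-length, x towards the blade. Leave it.
- marker: Bystander: black capped marker pen, 138 mm long along its x, 17 mm thick. Leave it.
- wax_tin: Bystander: round flat tin, 83 mm across, 30 mm high. Leave it.
- glue_jar: Bystander: jar, 68 mm across, 85 mm high. Leave it.
- thread_spool: Bystander: spool of thread standing on end, 60 mm across, 50 mm high. Leave it.
- hammer: Bystander: shoemaker's hammer lying flat, 225 mm long along its x, head 95 mm across. Leave it.
- shoe_last: Bystander: grey shoe last standing on its sole, 255 mm long along its x, 106 mm high. Leave it.

How it is judged:
On the way, in this order (a step that is already met when the one before it is completed fails the run):
1. the cover is slid right back (value of joint cover above 0.175 m), for 0.2 s.
2. the strop lies home on the floor of its bed, released (horizontal distance between strop and bed below 0.008 m and z of strop in the frame of bed below 0.004 m and angle between strop's own z axis and vertical below 0.06 rad and contact force between the fingers and strop below 0.1 N), for 0.2 s.
At the end, for the whole second after the job is handed in: The cover is shut to within 3 mm of its end stop, with the strop at rest beneath it on the floor of its bed: origin within 8 mm sideways and 4 mm in height of the bed point, leather up within 0.06 rad, along the case within 0.1 rad (value of joint cover below 0.003 m and horizontal distance between strop and bed below 0.008 m and z of strop in the frame of bed below 0.004 m and angle between strop's own z axis and vertical below 0.06 rad and angle between the x axis of strop and the x axis of case, either way round below 0.1 rad and linear speed of strop below 0.02 m/s); the robot touches nothing.
It fails at once if the strop, let go, falls into the case (faster than a short drop of about 8 mm) (linear speed of strop above 0.4 m/s and horizontal distance between strop and bed below 0.09 m and height (world z) of strop below 0.08 m and contact force between the fingers and strop below 0.5 N).
It fails at once if another tool or thing on the bench is moved by more than 20 mm (distance of any of rasp, knife, marker, wax_tin, glue_jar, thread_spool, hammer, shoe_last from where it was at the start of the episode above 0.02 m).
It also fails if it takes over 72 s, if anything falls off the work surface, if the arm or the gripper's body presses on something with over 40 N, if the wrist force passes 120 N, or if a joint passes its speed limit or range.

## Robot

A 6-joint arm with a two-finger parallel gripper is mounted at the origin on the work surface. World frame = base frame: x ahead of the robot, y to its left, z up, the work surface at z = 0. Lengths are in m, angles in rad, forces in N, time in s.
With the tool pointing down it reaches from about 0.3 to 0.775 m from the base axis. Payload 14.6 kg.
Tool frame: the origin (TCP) lies at the very end of the fingers, on their centre line; the grasp point (between the pads) lies 19 mm behind it; z points along the fingers, y is the line along which they close (so a half turn about z gives the same grasp; the last joint's range is limited). The gripper opens to 85 mm and grips with 20 to 120 N. Pads are 22 mm wide; open, the fingers measure 114 mm over their backs; the gripper's body (76 mm by 85 mm) begins 54 mm behind the grasp point. The pads swing forward as they close: fully open they stand 13 mm farther back than shut.
Start: joints at [-1.257, 0.3, 1.521, -0, 1.321, -0.067], TCP at [0.204, -0.511, 0.231] pointing down, gripper open.
Joint ranges: [-3.03, 3.03], [-0.79, 2.21], [0.23, 2.52], [-1.04, 4.18], [0, 3.07], [-2.55, 2.55]. Speed limits (rad/s): [2.22, 2.22, 2.57, 3.14, 3.14, 3.14].

## Interface

Orientations are given as a 3x3 rotation matrix whose columns are the frame's x, y, z axes.
In Python, from plant import bot gives the robot as it stands.
- The arm moves only by the shell command python3 -m crank 'ROWS' [FORCE]. ROWS is JSON, a list of rows, each a list of 3 entries, a list of its own where there are three numbers: the opening, from 0 (shut) to 1 (fully open), then the shift along the tool's x, y, z in units of 25 mm (1.0 is 25 mm), then the turn, a rotation vector about the tool's x, y, z in units of 6 degrees (1.0 is 6 degrees). A call has exactly 8 rows; each row is the pose to reach, as a shift and turn from the pose commanded when the call began, along the tool's axes at that moment; what a row does not reach only later rows make up. A row lasts 1/10 s, in which the tool goes at most 50 mm and 8.59 degrees, less where a joint would pass 70% of its speed; a pose out of reach is approached as far as the arm can. A call with a gripper value outside its range is refused whole. The fingers move at their own pace and stop on an object; FORCE is the grip in N (left out, the last holds). Time passes only in rows, so rows that repeat a pose let the fingers close, or fill a call up. It gives the time, the measured TCP pose, the force, the opening and the grip force at its end, in the units of the state.
- bot.sense(): the state, without advancing time (a new reading comes with each control period).
- bot.get_image(name): name is "scene" or "top"; returns the picture (400x640x3 uint8, blue, green, red); there is no depth.
- bot.calibration(name): a dict with "fx", "fy", "cx", "cy" (pixels), "dist_coeffs" ([k1, k2, p1, p2, k3] as OpenCV has them; the pictures are not rectified), "xyz" and "attitude" of the camera in the world. Camera axes: x right, y down, z forward; pixel columns grow to the right and rows downward; lengths in m; the calibration is good to about 2 mm. A picture is of the moment at which its call begins. calibration takes no time and is no camera call.
- bot.finish_job(): hands the job in; it is judged then, once.
The state is a dict: "time_s": time; "joint_pos": joint angles; "joint_vel": joint speeds; "tau": joint torques, N m; "tool_pos": TCP position; "tool_rot": TCP orientation; "force": force on the tool from outside, world axes, zero at the start; "torque": the same for the moment, N m; "grip_width": opening from 0.0 (shut) to 1.0 (fully open); "grip_force": force on a finger pad.
Only numpy, scipy, OpenCV 4.12 (cv2) and the standard library are available. Lean on these libraries where they do the work, as an engineer would, in place of code of your own. Each camera call takes 0.05 s, during which the arm holds its last target. There are 200 camera calls.

## Working session

There is one attempt and no reset: what is moved stays moved. The work goes in short steps, Python scripts to look and compute and a shell command to move; the robot and the scene stay as the last step left them, time stands still between calls to the robot, and variables do not carry over. Pictures are saved under pics/ and viewed, at most 11 in all, crops included, and the job is handed in when it is done.

```bash
mkdir -p pics
cat > h.py <<'E'
import numpy as np, cv2
from plant import bot
def snap(n,f):
    im=bot.get_image(n); cv2.imwrite('pics/'+f,im); return im
def ray(n,px):
    c=bot.calibration(n); K=np.array([[c['fx'],0,c['cx']],[0,c['fy'],c['cy']],[0,0,1.]])
    p=cv2.undistortPoints(np.array(px,float).reshape(-1,1,2),K,np.array(c['dist_coeffs'],float))[:,0]
    d=np.c_[p,np.ones(len(p))]@np.array(c['attitude']).reshape(3,3).T
    return np.array(c['xyz']),d
def on(n,px,z):
    o,d=ray(n,px); return o+d*((z-o[2])/d[:,2])[:,None]
def rows(p,R=None):
    "shift and turn to target in tool units"
    s=bot.sense(); T=np.array(s['tool_rot']).reshape(3,3)
    sh=T.T@(np.array(p)-s['tool_pos'])/.025
    tu=cv2.Rodrigues(T.T@R)[0].ravel()/np.radians(6) if R is not None else 0
    print('shift',np.round(sh,2),'turn',np.round(tu,2))
def down(yaw):
    "tool down, tool y along world yaw"
    y=np.array([np.cos(yaw),np.sin(yaw),0]);z=np.array([0,0,-1.]);return np.c_[np.cross(y,z),y,z]
E
python3 - <<'E'
from h import *
snap('top','t0.png');snap('scene','s0.png')
for n in('top','scene'):print(bot.calibration(n))
s=bot.sense();print(s['tool_pos'],s['tool_rot'],s['time_s'])
E
```

```text
{'fx': 375.98330470821736, 'fy': 375.98330470821736, 'cx': 314.9054316228374, 'cy': 197.0642220744181, 'dist_coeffs': array([-0.01965802,  0.        ,  0.        ,  0.        ,  0.        ]), 'xyz': array([ 0.43500552, -0.07475048,  1.16067832]), 'attitude': array([[ 0.00955096, -0.99551091,  0.09416372],
       [-0.99987569, -0.00832638,  0.01338912],
       [-0.01254497, -0.0942799 , -0.99546669]])}
{'fx': 418.09932340582867, 'fy': 418.09932340582867, 'cx': 320.64403993585364, 'cy': 202.33384337911153, 'dist_coeffs': array([0.0054979, 0.       , 0.       , 0.       , 0.       ]), 'xyz': array([ 1.18325593, -0.54115137,  1.08552586]), 'attitude': array([[ 0.60446674,  0.62011387, -0.50007874],
       [ 0.7965548 , -0.47913167,  0.36869132],
       [-0.01097297, -0.62120177, -0.78357384]])}
[ 0.20434444 -0.51041256  0.23076637] [[ 9.28363632e-01  3.71673054e-01 -3.28093445e-04]
 [ 3.71673193e-01 -9.28363103e-01  9.92841142e-04]
 [ 6.44224508e-05 -1.04366115e-03 -9.99999453e-01]] 0.1
```

View pics/t0.png

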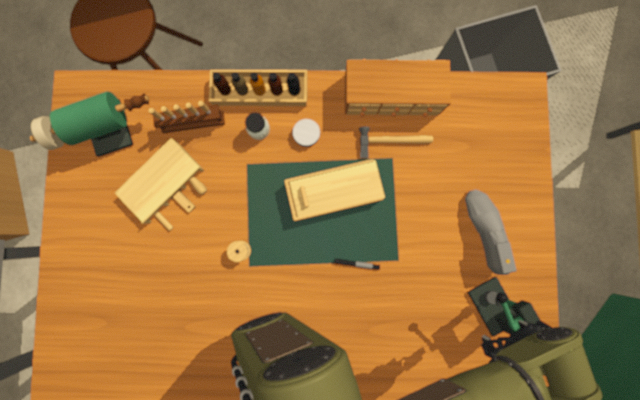

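View pics/s0.png

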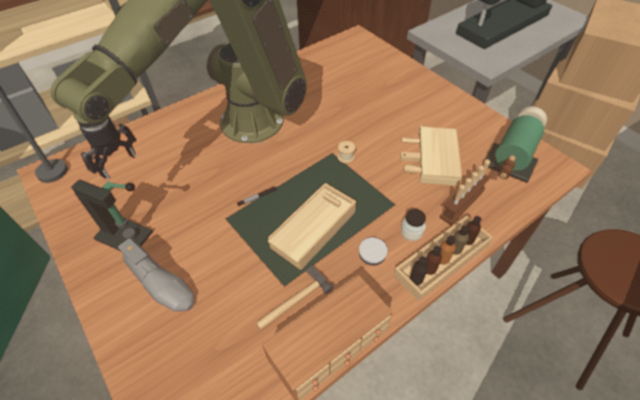

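Run:
```python
from h import *
t=cv2.imread('pics/t0.png');s=cv2.imread('pics/s0.png')
f=lambda a:cv2.resize(a,(400,400),interpolation=cv2.INTER_CUBIC)
a=f(t[135:235,110:210]);b=f(s[110:190,390:470]);c=cv2.resize(t[155:225,280:390],(440,280)[:2] and (400,200*70//55*1),interpolation=cv2.INTER_CUBIC)
cv2.imwrite('pics/c1.png',np.hstack([a,b]))
cv2.imwrite('pics/c2.png',cv2.resize(t[150:230,275:395],(720,480),interpolation=cv2.INTER_CUBIC))
```

```text
(no output)
```

View pics/c1.png

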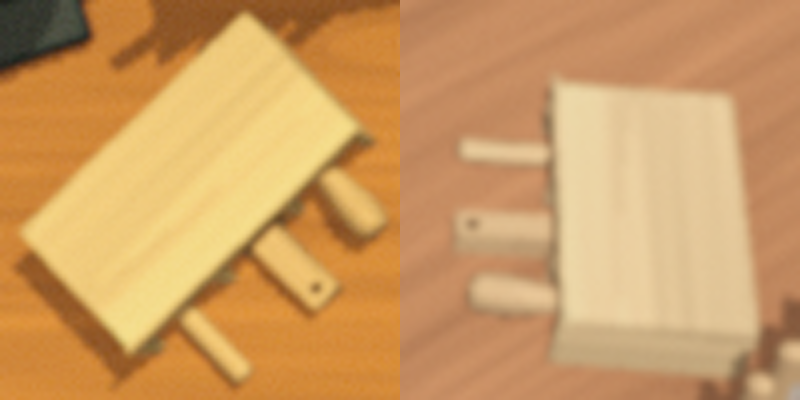

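View pics/c2.png

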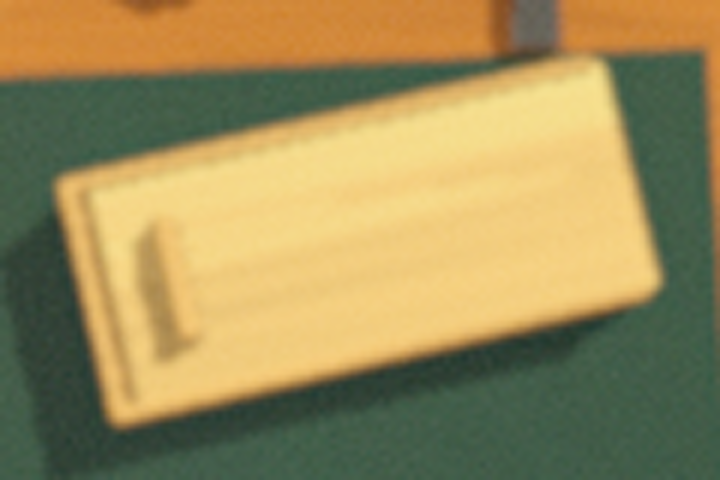

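Run:
```python
from h import *
m=lambda p,k,o:(np.array(p)+.5)/k-.5+o
C=on('top',m([(57,180),(115,428),(662,285),(605,58)],6,(275,150)),.057)
print('case',C.round(4),C.mean(0).round(4),np.linalg.norm(np.diff(C,axis=0),axis=1))
P=on('top',m([(165,217),(185,217),(200,340),(180,345)],6,(275,150)),.071);print('pull',P.round(4),P.mean(0))
f=(C[0]+C[1])/2;b=(C[2]+C[3])/2;x=(b-f)/np.linalg.norm(b-f);print('case yaw',np.arctan2(x[1],x[0]),np.degrees(np.arctan2(x[1],x[0])),'pull casex',(P.mean(0)-C.mean(0))[:2]@x[:2])
H=on('top',m([(313,313),(341,288),(275,226),(250,243),(315,288)],4,(110,135)),.018);print('handle',H.round(4))
Rk=on('top',m([(247,12),(22,232)],4,(110,135)),.044);print('rackback',Rk.round(4))
Rf=on('top',m([(130,355),(362,132)],4,(110,135)),.053);print('rackfront',Rf.round(4))
v=Rk.mean(0)-Rf.mean(0);print(np.linalg.norm(v[:2]),'rack yaw v',np.arctan2(v[1],v[0]))
w=Rk[0]-Rk[1];w=w+Rf[1]-Rf[0];print('rack yaw w',np.arctan2(w[1],w[0])+np.pi/2,np.linalg.norm(w/2))
# case bottom check scene
s=bot.sense();print(s['tool_pos'],s['force'])
```

```text
case [[ 0.5907  0.032   0.057 ]
 [ 0.4686  0.0015  0.057 ]
 [ 0.5411 -0.266   0.057 ]
 [ 0.6538 -0.2387  0.057 ]] [ 0.5636 -0.1178  0.057 ] [0.12586183 0.27715341 0.11601645]
pull [[ 0.571  -0.0223  0.071 ]
 [ 0.571  -0.0321  0.071 ]
 [ 0.5111 -0.04    0.071 ]
 [ 0.5086 -0.0304  0.071 ]] [ 0.54042602 -0.03120279  0.071     ]
case yaw -1.3240056492958518 -75.85993575613053 pull casex -0.0896440221015358
handle [[0.4912 0.329  0.018 ]
 [0.5106 0.3081 0.018 ]
 [0.5579 0.3613 0.018 ]
 [0.5446 0.3801 0.018 ]
 [0.5104 0.3282 0.018 ]]
rackback [[0.7193 0.3804 0.044 ]
 [0.5491 0.5446 0.044 ]]
rackfront [[0.457  0.4525 0.053 ]
 [0.6256 0.2853 0.053 ]]
0.13187744849820948 rack yaw v 0.7892396702455162
rack yaw w 0.7963956635609347 0.23699676074182188
[ 0.20434444 -0.51041256  0.23076637] [-0.45335042 -1.02539798  0.19328564]
```

Run:
```python
from h import *
rows((.5404,-.0312,.12),down(-1.324))
print(on('top',[(238,250)],.05))
```

```text
shift [ 19.6  -12.79   4.45] turn [-0.01  0.    1.28]
[[0.38188434 0.16476644 0.05      ]]
```

```bash
python3 -m crank '[[0.35,[19.6,-12.8,0],[0,0,1.28]],[0.35,[19.6,-12.8,0],[0,0,1.28]],[0.35,[19.6,-12.8,0],[0,0,1.28]],[0.35,[19.6,-12.8,0],[0,0,1.28]],[0.35,[19.6,-12.8,0],[0,0,1.28]],[0.35,[19.6,-12.8,0],[0,0,1.28]],[0.35,[19.6,-12.8,0],[0,0,1.28]],[0.35,[19.6,-12.8,0],[0,0,1.28]]]' 60; python3 -c "
from h import *
rows((.5404,-.0312,.12),down(-1.324))"
```

```text
time_s: 0.9
tool_pos: [0.4347, -0.1811, 0.2313]
tool_rot: [[0.97, 0.244, -0.0], [0.244, -0.97, 0.0], [-0.0, -0.0, -1.0]]
force: [0.4, -0.9, 0.8]
grip_width: 0.348
grip_force: 0.0
shift [ 5.56 -4.78  4.45] turn [-0.  0. -0.]
```

```bash
python3 -m crank '[[0.35,[5.56,-4.78,2],[0,0,0]],[0.35,[5.56,-4.78,2],[0,0,0]],[0.35,[5.56,-4.78,2],[0,0,0]],[0.35,[5.56,-4.78,4.4],[0,0,0]],[0.35,[5.56,-4.78,4.4],[0,0,0]],[0.35,[5.56,-4.78,4.4],[0,0,0]],[0.35,[5.56,-4.78,4.4],[0,0,0]],[0.35,[5.56,-4.78,4.4],[0,0,0]]]'; python3 -c "
from h import *
rows((.5404,-.0312,.06),down(-1.324))
snap('scene','s1.png')
im=cv2.imread('pics/s1.png')[100:300,230:430];cv2.imwrite('pics/s1c.png',cv2.resize(im,(600,600),interpolation=cv2.INTER_CUBIC))"
```

```text
time_s: 1.7
tool_pos: [0.54, -0.0341, 0.123]
tool_rot: [[0.97, 0.243, 0.002], [0.243, -0.97, -0.0], [0.002, 0.001, -1.0]]
force: [0.1, 0.3, 0.4]
grip_width: 0.344
grip_force: 0.0
shift [ 0.04 -0.11  2.52] turn [ 0.01 -0.02 -0.01]
```

View pics/s1c.png

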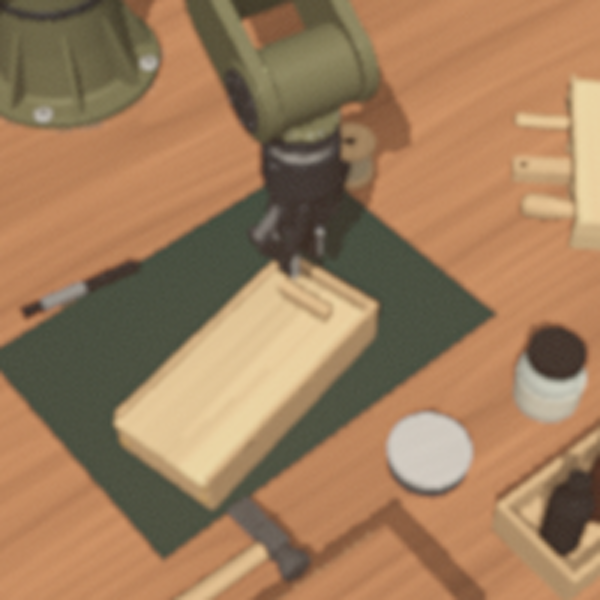

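Run:
```python
from h import *
m=lambda p,k,o:(np.array(p)+.5)/k-.5+o
print(on('scene',m([(378,303),(208,497),(116,418)],3,(230,100)),.057).round(4))
print(on('scene',m([(306,298)],3,(230,100)),.071))
```

```text
[[ 0.5889  0.034   0.057 ]
 [ 0.6694 -0.2416  0.057 ]
 [ 0.5424 -0.2621  0.057 ]]
[[ 0.54622207 -0.02860433  0.071     ]]
```

```bash
python3 -m crank '[[0.35,[0.04,-0.11,1.2],[0,0,0]],[0.35,[0.04,-0.11,1.8],[0,0,0]],[0.35,[0.04,-0.11,2.5],[0,0,0]],[0.35,[0.04,-0.11,2.5],[0,0,0]],[0,[0.04,-0.11,2.5],[0,0,0]],[0,[0.04,-0.11,2.5],[0,0,0]],[0,[0.04,-0.11,2.5],[0,0,0]],[0,[0.04,-0.11,2.5],[0,0,0]]]' 60
```

```text
time_s: 2.55
tool_pos: [0.5405, -0.0307, 0.0604]
tool_rot: [[0.97, 0.244, 0.002], [0.244, -0.97, -0.001], [0.002, 0.001, -1.0]]
force: [-3.8, -2.5, 8.3]
grip_width: 0.117
grip_force: 61.5
```

```bash
python3 -m crank '[[0,[0,0.6,0],[0,0,0]],[0,[0,1.6,0],[0,0,0]],[0,[0,2.6,0],[0,0,0]],[0,[0,3.6,0],[0,0,0]],[0,[0,4.6,0],[0,0,0]],[0,[0,5.6,0],[0,0,0]],[0,[0,6.4,0],[0,0,0]],[0,[0,6.4,0],[0,0,0]]]' 60
```

```text
time_s: 3.35
tool_pos: [0.5798, -0.1879, 0.0603]
tool_rot: [[0.97, 0.242, 0.003], [0.242, -0.97, -0.002], [0.002, 0.002, -1.0]]
force: [-3.5, -3.6, 11.2]
grip_width: 0.118
grip_force: 61.8
```

```bash
python3 -m crank '[[0,[0,0.3,0],[0,0,0]],[0,[0,0.5,0],[0,0,0]],[0,[0,0.7,0],[0,0,0]],[0,[0,0.8,0],[0,0,0]],[0,[0,0.8,0],[0,0,0]],[0,[0,0.8,0],[0,0,0]],[0,[0,0.8,0],[0,0,0]],[0,[0,0.8,0],[0,0,0]]]' 60
```

```text
time_s: 4.15
tool_pos: [0.5837, -0.2032, 0.0604]
tool_rot: [[0.97, 0.245, -0.001], [0.245, -0.97, 0.001], [-0.0, -0.002, -1.0]]
force: [-10.1, 9.5, 14.2]
grip_width: 0.121
grip_force: 62.3
```

```bash
python3 -m crank '[[0,[0,0.2,0],[0,0,0]],[0,[0,0.2,0],[0,0,0]],[0,[0,0.2,0],[0,0,0]],[0,[0,0.2,0],[0,0,0]],[0,[0,0.2,0],[0,0,0]],[0,[0,0.2,0],[0,0,0]],[0,[0,0.2,0],[0,0,0]],[0,[0,0.2,0],[0,0,0]]]' 60
```

```text
time_s: 4.95
tool_pos: [0.5838, -0.2036, 0.0603]
tool_rot: [[0.969, 0.246, -0.006], [0.246, -0.969, 0.009], [-0.003, -0.01, -1.0]]
force: [-22.8, 41.2, 29.3]
grip_width: 0.116
grip_force: 64.4
```

```bash
python3 -m crank '[[0,[0,-0.25,0],[0,0,0]],[0.35,[0,-0.25,0],[0,0,0]],[0.35,[0,-0.25,0],[0,0,0]],[0.35,[0,-0.25,0],[0,0,0]],[0.35,[0,-0.25,-1],[0,0,0]],[0.35,[0,-0.25,-2.5],[0,0,0]],[0.35,[0,-0.25,-3],[0,0,0]],[0.35,[0,-0.25,-3],[0,0,0]]]' 40; python3 -c "
from h import *
rows((.5205,.3386,.13),down(-.776))"
```

```text
time_s: 5.75
tool_pos: [0.5844, -0.2041, 0.1357]
tool_rot: [[0.97, 0.244, 0.003], [0.244, -0.97, -0.001], [0.003, 0.002, -1.0]]
force: [-0.1, 0.3, 0.1]
grip_width: 0.351
grip_force: 0.0
shift [  2.82 -21.68   0.19] turn [ 0.03 -0.02 -5.24]
```

```bash
python3 -m crank '[[0.5,[2.8,-21.7,0.2],[0,0,-5.24]],[0.5,[2.8,-21.7,0.2],[0,0,-5.24]],[0.5,[2.8,-21.7,0.2],[0,0,-5.24]],[0.5,[2.8,-21.7,0.2],[0,0,-5.24]],[0.5,[2.8,-21.7,0.2],[0,0,-5.24]],[0.5,[2.8,-21.7,0.2],[0,0,-5.24]],[0.5,[2.8,-21.7,0.2],[0,0,-5.24]],[0.5,[2.8,-21.7,0.2],[0,0,-5.24]]]' 40; python3 -c "
from h import *
rows((.5205,.3386,.13),down(-.776))"
```

```text
time_s: 6.55
tool_pos: [0.5352, 0.1952, 0.1285]
tool_rot: [[0.7, 0.714, -0.002], [0.714, -0.7, -0.001], [-0.002, -0.001, -1.0]]
force: [0.6, 0.2, -0.0]
grip_width: 0.496
grip_force: 0.0
shift [ 3.68 -4.44 -0.06] turn [-0.01  0.02  0.  ]
```

```bash
python3 -m crank '[[0.5,[3.68,-4.44,0],[0,0,0]],[0.5,[3.68,-4.44,0],[0,0,0]],[0.5,[3.68,-4.44,0],[0,0,0]],[0.5,[3.68,-4.44,0],[0,0,0]],[0.5,[3.68,-4.44,0],[0,0,0]],[0.5,[3.68,-4.44,0],[0,0,0]],[0.5,[3.68,-4.44,0],[0,0,0]],[0.5,[3.68,-4.44,0],[0,0,0]]]' 40; python3 -c "
from h import *
rows((.5205,.3386,.005),down(-.776))
t=snap('top','t2.png');s=snap('scene','s2.png')
a=cv2.resize(t[150:230,275:395],(600,400),interpolation=cv2.INTER_CUBIC)
b=cv2.resize(s[110:190,390:470],(400,400),interpolation=cv2.INTER_CUBIC)
cv2.imwrite('pics/c3.png',cv2.resize(t[150:230,275:395],(720,480),interpolation=cv2.INTER_CUBIC))
cv2.imwrite('pics/c4.png',b)"
```

```text
time_s: 7.35
tool_pos: [0.5218, 0.3359, 0.1301]
tool_rot: [[0.701, 0.713, -0.0], [0.713, -0.701, -0.0], [-0.0, -0.0, -1.0]]
force: [-0.0, -0.1, 0.0]
grip_width: 0.502
grip_force: 0.0
shift [ 0.04 -0.11  5.  ] turn [-0.    0.   -0.01]
```

View pics/c3.png

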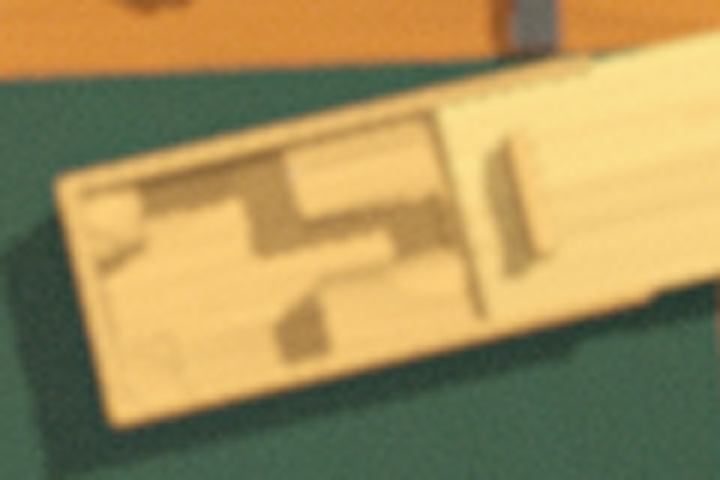

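View pics/c4.png

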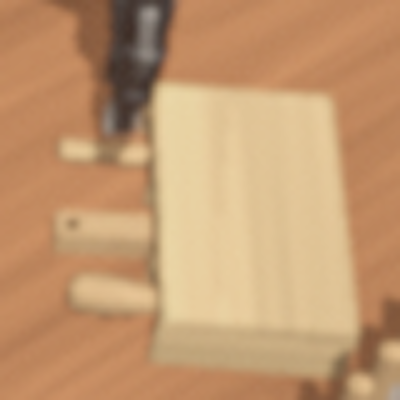

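Run:
```python
from h import *
m=lambda p,k,o:(np.array(p)+.5)/k-.5+o
print(on('scene',m([(72,224),(58,212),(57,239),(150,211),(150,240)],5,(390,110)),.018).round(4))
# case channel edges from top, z=43 cheek top
for z in(.043,):print(on('top',m([(302,216),(392,198),(320,287),(392,268)],6,(275,150)),z).round(4))
```

```text
[[0.51   0.3289 0.018 ]
 [0.4951 0.3295 0.018 ]
 [0.5142 0.31   0.018 ]
 [0.5348 0.3821 0.018 ]
 [0.5553 0.3612 0.018 ]]
[[ 0.5755 -0.0894  0.043 ]
 [ 0.5849 -0.1342  0.043 ]
 [ 0.54   -0.0986  0.043 ]
 [ 0.5498 -0.1343  0.043 ]]
```

```bash
python3 -m crank '[[0.5,[0.04,-0.11,1.5],[0,0,0]],[0.5,[0.04,-0.11,3],[0,0,0]],[0.5,[0.04,-0.11,4.3],[0,0,0]],[0.5,[0.04,-0.11,5],[0,0,0]],[0.5,[0.04,-0.11,5],[0,0,0]],[0,[0.04,-0.11,5],[0,0,0]],[0,[0.04,-0.11,5],[0,0,0]],[0,[0.04,-0.11,5],[0,0,0]]]' 40
```

```text
time_s: 8.25
tool_pos: [0.5211, 0.34, 0.007]
tool_rot: [[0.7, 0.714, 0.003], [0.714, -0.7, 0.002], [0.003, 0.001, -1.0]]
force: [-0.1, -0.1, 5.5]
grip_width: 0.264
grip_force: 40.7
```

```bash
python3 -m crank '[[0,[-0.5,0,0],[0,0,0]],[0,[-1.4,0,0],[0,0,0]],[0,[-2.3,0,0],[0,0,0]],[0,[-3.2,0,0],[0,0,0]],[0,[-4.1,0,0],[0,0,0]],[0,[-4.9,0,0],[0,0,0]],[0,[-5.4,0,0],[0,0,0]],[0,[-5.4,0,0],[0,0,0]]]' 40
```

```text
time_s: 9.05
tool_pos: [0.4259, 0.2427, 0.007]
tool_rot: [[0.7, 0.714, 0.002], [0.714, -0.7, 0.001], [0.002, 0.001, -1.0]]
force: [-7.2, -8.8, 19.6]
grip_width: 0.269
grip_force: 42.2
```

```bash
python3 -m crank '[[0.5,[-5.4,0,0],[0,0,0]],[0.6,[0,0,0],[0,0,0]],[0.6,[0,0,0],[0,0,0]],[0.6,[0,0,0],[0,0,0]],[0.6,[0,0,-2],[0,0,0]],[0.6,[0,0,-4],[0,0,0]],[0.6,[0,0,-4],[0,0,0]],[0.6,[0,0,-4],[0,0,0]]]' --help 2>&1 | head -5; python3 -c "
from h import *
s=bot.sense();print(s['time_s'],s['tool_pos'],s['grip_width'])"
```

```text
invalid input: not JSON, or not a number
9.05 [0.42585784 0.2426519  0.00696743] 0.26860235545228767
```

```bash
python3 -m crank '[[0.7,[0,0,0],[0,0,0]],[0.7,[0,0,0],[0,0,0]],[0.7,[0,0,0],[0,0,0]],[0.7,[0,0,-2],[0,0,0]],[0.7,[0,0,-4],[0,0,0]],[0.7,[-2,0,-6],[0,0,0]],[0.7,[-4,0,-6],[0,0,0]],[0.7,[-4,0,-6],[0,0,0]]]'; python3 -c "
from h import *
t=snap('top','t3.png');s=snap('scene','s3.png')
f=lambda a:cv2.resize(a,(400,400),interpolation=cv2.INTER_CUBIC)
cv2.imwrite('pics/c5.png',np.hstack([f(t[155:255,150:250]),f(s[110:190,360:440])]))"
```

```text
time_s: 9.85
tool_pos: [0.3539, 0.1703, 0.1563]
tool_rot: [[0.7, 0.714, 0.002], [0.714, -0.7, 0.0], [0.001, 0.001, -1.0]]
force: [0.3, -0.2, 0.9]
grip_width: 0.702
grip_force: 0.0
```

View pics/c5.png

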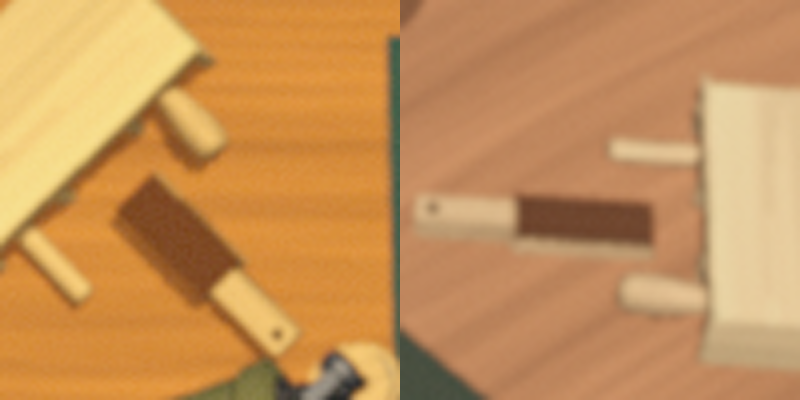

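Run:
```python
from h import *
m=lambda p,k,o:(np.array(p)+.5)/k-.5+o
s=cv2.imread('pics/s3.png').astype(float)[110:190,360:440]
g=s.sum(2); 
mk=(g<270).astype(np.uint8); mk[:, :20]=0; mk[55:]=0; mk[:,56:]=0;mk[:25]=0
n,l,st,c=cv2.connectedComponentsWithStats(mk);i=1+st[1:,4].argmax();print(st[i])
pts=np.argwhere(l==i)[:,::-1]+(360,110)
W=on('scene',pts,.018)[:,:2].astype(np.float32)
r=cv2.minAreaRect(W);print(r);print(W.mean(0))
h1=on('top',m([(277,334)],4,(150,155)),.018);h2=on('scene',m([(33,208)],5,(360,110)),.018);print(h1,h2)
T=on('top',m([(155,176),(242,262),(117,213),(213,293)],4,(150,155)),.018);print(T.round(4))
H=on('top',m([(300,327),(275,355),(415-400,0)],4,(150,155)),.018)[:2];print(H)
```

```text
[ 24  40  26   8 182]
((0.49059686064720154, 0.31079748272895813), (0.08920152485370636, 0.03540653735399246), 47.444644927978516)
[0.49033007 0.31046227]
[[0.41544299 0.23098421 0.018     ]] [[0.41506795 0.23306882 0.018     ]]
[[0.535  0.3293 0.018 ]
 [0.4698 0.2596 0.018 ]
 [0.5063 0.3575 0.018 ]
 [0.446  0.281  0.018 ]]
[[0.420916   0.21359873 0.018     ]
 [0.39959593 0.23199353 0.018     ]]
```

```bash
python3 -c "
from h import *
rows((.4805,.3002,.006),down(-.764))"
```

```text
shift [ 7.2  -0.05  6.01] turn [ 0.01 -0.02 -0.12]
```

```bash
python3 -m crank '[[0.7,[2,0,0],[0,0,-0.12]],[0.7,[4,0,0],[0,0,-0.12]],[0.7,[6,0,0],[0,0,-0.12]],[0.7,[7.2,-0.05,0],[0,0,-0.12]],[0.7,[7.2,-0.05,1.5],[0,0,-0.12]],[0.7,[7.2,-0.05,3],[0,0,-0.12]],[0.7,[7.2,-0.05,3],[0,0,-0.12]],[0.7,[7.2,-0.05,3],[0,0,-0.12]]]'; python3 -c "
from h import *
rows((.4805,.3002,.006),down(-.764))"
```

```text
time_s: 10.75
tool_pos: [0.4811, 0.3016, 0.0804]
tool_rot: [[0.691, 0.723, -0.001], [0.723, -0.691, -0.0], [-0.001, -0.0, -1.0]]
force: [1.2, 0.5, 0.6]
grip_width: 0.7
grip_force: 0.0
shift [-0.05  0.02  2.98] turn [-0.    0.01  0.01]
```

```bash
python3 -m crank '[[0.7,[-0.05,0,1.2],[0,0,0]],[0.7,[-0.05,0,2.2],[0,0,0]],[0.7,[-0.05,0,2.95],[0,0,0]],[0.7,[-0.05,0,2.95],[0,0,0]],[0,[-0.05,0,2.95],[0,0,0]],[0,[-0.05,0,2.95],[0,0,0]],[0,[-0.05,0,2.95],[0,0,0]],[0,[-0.05,0,2.95],[0,0,0]]]' 50; python3 -m crank '[[0,[0,0,-0.2],[0,0,0]],[0,[0,0,-0.6],[0,0,0]],[0,[0,0,-1.4],[0,0,0]],[0,[0,0,-2.4],[0,0,0]],[0,[0,0,-3.6],[0,0,0]],[0,[0,0,-4.8],[0,0,0]],[0,[0,0,-4.8],[0,0,0]],[0,[0,0,-4.8],[0,0,0]]]' 50
```

```text
time_s: 11.55
tool_pos: [0.4812, 0.3009, 0.009]
tool_rot: [[0.691, 0.723, 0.004], [0.723, -0.691, 0.002], [0.004, 0.001, -1.0]]
force: [-0.7, -0.4, 7.7]
grip_width: 0.471
grip_force: 51.3
time_s: 12.35
tool_pos: [0.4801, 0.3003, 0.1275]
tool_rot: [[0.691, 0.723, 0.002], [0.723, -0.691, 0.001], [0.002, 0.001, -1.0]]
force: [-0.2, -0.1, -1.8]
grip_width: 0.474
grip_force: 50.6
```

```bash
python3 -c "
from h import *
rows((.5479,-.0555,.13),down(.2455))"
```

```text
shift [-8.41 11.8  -0.11] turn [ 0.01 -0.01 -9.63]
```

```bash
python3 -m crank '[[0,[-1,1.4,0],[0,0,-1]],[0,[-2,2.8,0],[0,0,-2.2]],[0,[-3.1,4.4,0],[0,0,-3.4]],[0,[-4.2,6,0],[0,0,-4.6]],[0,[-5.3,7.5,0],[0,0,-5.8]],[0,[-6.4,9,0],[0,0,-7]],[0,[-7.4,10.4,0],[0,0,-8.2]],[0,[-8.4,11.8,0],[0,0,-9.6]]]' 50; python3 -m crank '[[0,[0,0,0],[0,0,0]],[0,[0,0,0],[0,0,0]],[0,[0,0,0],[0,0,0]],[0,[0,0,0],[0,0,0]],[0,[0,0,0],[0,0,0]],[0,[0,0,0],[0,0,0]],[0,[0,0,0],[0,0,0]],[0,[0,0,0],[0,0,0]]]' 50;python3 -c "
from h import *
rows((.5479,-.0555,.075),down(.2455))"
```

```text
time_s: 13.15
tool_pos: [0.5476, -0.0569, 0.1255]
tool_rot: [[-0.244, 0.97, -0.002], [0.97, 0.244, 0.0], [0.001, -0.002, -1.0]]
force: [0.9, 0.3, -0.9]
grip_width: 0.472
grip_force: 50.6
time_s: 13.95
tool_pos: [0.5481, -0.0549, 0.1264]
tool_rot: [[-0.239, 0.971, 0.0], [0.971, 0.239, 0.0], [0.0, 0.0, -1.0]]
force: [0.1, -0.7, -1.2]
grip_width: 0.473
grip_force: 50.7
shift [-0.02 -0.01  2.06] turn [ 0.   -0.   -0.04]
```

```bash
python3 -m crank '[[0,[0,0,0.5],[0,0,0]],[0,[0,0,1],[0,0,0]],[0,[0,0,1.5],[0,0,0]],[0,[0,0,2],[0,0,0]],[0,[-0.02,0,2],[0,0,-0.04]],[0,[-0.02,0,2],[0,0,-0.04]],[0,[-0.02,0,2],[0,0,-0.04]],[0,[-0.02,0,2],[0,0,-0.04]]]' 50; python3 -c "
from h import *
t=snap('top','t4.png');s=snap('scene','s4.png')
f=lambda a:cv2.resize(a,(400,400),interpolation=cv2.INTER_CUBIC)
cv2.imwrite('pics/c6.png',np.hstack([f(t[150:230,280:360]),f(s[170:250,280:360])]))
rows((.5479,-.0555,.017),down(.2455))"
```

```text
time_s: 14.75
tool_pos: [0.5485, -0.0556, 0.077]
tool_rot: [[-0.243, 0.97, 0.001], [0.97, 0.243, -0.0], [-0.0, 0.001, -1.0]]
force: [-0.5, -0.0, -1.2]
grip_width: 0.467
grip_force: 50.6
shift [ 0.01 -0.02  2.39] turn [0.01 0.   0.  ]
```

View pics/c6.png

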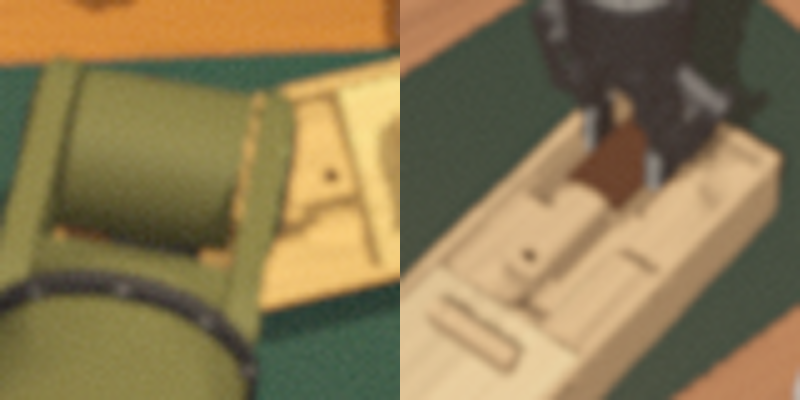

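Run:
```python
from h import *
m=lambda p,k,o:(np.array(p)+.5)/k-.5+o
c=np.array([.563,-.1156]);x=np.array([.2436,-.9699]);y=np.array([.9699,.2436])
for n,p,o in(('top',[(330,174)],(280,150)),('scene',[(128,255)],(280,170))):
    q=on(n,m(p,5,o),.086)[0,:2]-c;print(n,q@x,q@y)
```

```text
top 0.034386993815717394 0.0027155044972880043
scene 0.034149734986576946 0.000988899979759275
```

```bash
python3 -m crank '[[0,[0,-0.05,0.2],[0,0,0]],[0,[0,-0.05,0.5],[0,0,0]],[0,[0,-0.05,0.8],[0,0,0]],[0,[0,-0.05,1.1],[0,0,0]],[0,[0,-0.05,1.3],[0,0,0]],[0,[0,-0.05,1.5],[0,0,0]],[0,[0,-0.05,1.5],[0,0,0]],[0,[0,-0.05,1.5],[0,0,0]]]' 50
```

```text
time_s: 15.65
tool_pos: [0.547, -0.0558, 0.0389]
tool_rot: [[-0.243, 0.97, 0.0], [0.97, 0.243, 0.0], [-0.0, 0.0, -1.0]]
force: [-0.0, -0.2, -1.3]
grip_width: 0.473
grip_force: 50.6
```

```bash
python3 -m crank '[[0,[0,0,0.2],[0,0,0]],[0,[0,0,0.4],[0,0,0]],[0,[0,0,0.6],[0,0,0]],[0,[0,0,0.75],[0,0,0]],[0,[0,0,0.85],[0,0,0]],[0,[0,0,0.9],[0,0,0]],[0,[0,0,0.9],[0,0,0]],[0,[0,0,0.9],[0,0,0]]]' 50
```

```text
time_s: 16.45
tool_pos: [0.5469, -0.0558, 0.017]
tool_rot: [[-0.243, 0.97, -0.0], [0.97, 0.243, 0.0], [0.0, -0.0, -1.0]]
force: [-6.1, 0.5, 9.2]
grip_width: 0.473
grip_force: 51.7
```

```bash
python3 -m crank '[[0.55,[0,0,0],[0,0,0]],[0.6,[0,0,0],[0,0,0]],[0.65,[0,0,0],[0,0,0]],[0.7,[0,0,0],[0,0,0]],[0.7,[0,0,0],[0,0,0]],[0.7,[0,0,0],[0,0,0]],[0.7,[0,0,0],[0,0,0]],[0.7,[0,0,-0.4],[0,0,0]]]'; python3 -m crank '[[0.7,[0,0,-1],[0,0,0]],[0.7,[0,0,-2],[0,0,0]],[0.7,[0,0,-3.5],[0,0,0]],[0.7,[0,0,-5],[0,0,0]],[0.7,[3,0,-6],[0,0,0]],[0.7,[5,-3,-6],[0,0,0]],[0.7,[6,-6,-6],[0,0,0]],[0.7,[6,-7,-6],[0,0,0]]]'; python3 -c "
from h import *
t=snap('top','t5.png');s=snap('scene','s5.png')
f=lambda a:cv2.resize(a,(400,400),interpolation=cv2.INTER_CUBIC)
cv2.imwrite('pics/c7.png',np.hstack([f(t[150:230,280:360]),f(s[170:250,280:360])]))
rows((.5838,-.204,.12),down(-1.324))"
```

```text
time_s: 17.25
tool_pos: [0.5463, -0.0557, 0.0257]
tool_rot: [[-0.243, 0.97, -0.002], [0.97, 0.243, 0.0], [0.001, -0.002, -1.0]]
force: [-1.0, 0.0, -0.1]
grip_width: 0.703
grip_force: 0.0
time_s: 18.05
tool_pos: [0.394, 0.0391, 0.1753]
tool_rot: [[-0.244, 0.97, 0.001], [0.97, 0.244, 0.0], [-0.0, 0.001, -1.0]]
force: [0.5, 0.1, 0.3]
grip_width: 0.698
grip_force: 0.0
shift [-11.32   5.1    2.19] turn [-1.0e-02  0.0e+00  1.5e+01]
```

View pics/c7.png

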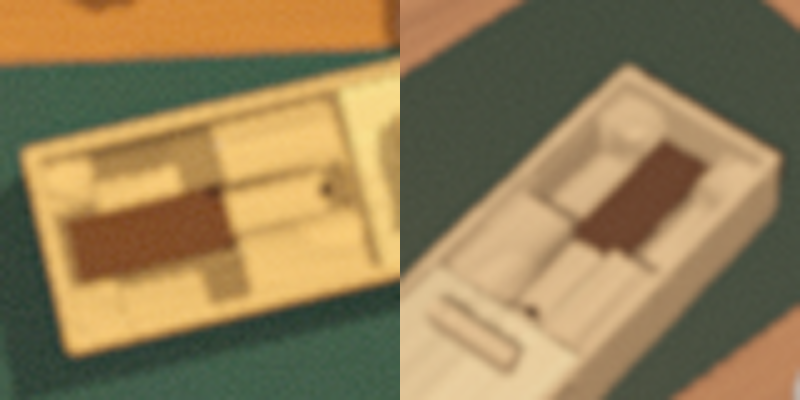

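```bash
python3 -c "
from h import *
m=lambda p,k,o:(np.array(p)+.5)/k-.5+o
c=np.array([.563,-.1156]);x=np.array([.2436,-.9699]);y=np.array([.9699,.2436])
for n,p,o in(('top',[(327,187),(150,235)],(280,150)),('scene',[(130,314)],(280,170))):
    q=on(n,m(p,5,o),.026)[:,:2]-c;print(n,q@x,q@y)
"; python3 -m crank '[[0.35,[-1.3,0.6,0],[0,0,1.3]],[0.35,[-2.6,1.2,0],[0,0,2.6]],[0.35,[-3.9,1.8,0],[0,0,4]],[0.35,[-5.2,2.4,0],[0,0,5.4]],[0.35,[-6.5,3,0],[0,0,6.8]],[0.35,[-7.8,3.6,0],[0,0,8.2]],[0.35,[-9.1,4.2,0],[0,0,9.6]],[0.35,[-10.3,4.7,0],[0,0,11]]]';python3 -c "
from h import *
rows((.5838,-.204,.12),down(-1.324))"
```

```text
top [ 0.03656555 -0.07476226] [ 0.00195128 -0.00120813]
scene [0.0357257] [0.00078463]
time_s: 18.95
tool_pos: [0.5734, -0.1846, 0.1753]
tool_rot: [[0.791, 0.612, 0.001], [0.612, -0.791, -0.0], [0.0, 0.001, -1.0]]
force: [-1.0, 0.5, -0.1]
grip_width: 0.348
grip_force: 0.0
shift [-0.15  0.87  2.21] turn [ 0.01 -0.    3.93]
```

```bash
python3 -m crank '[[0.35,[-0.15,0.87,0],[0,0,1.3]],[0.35,[-0.15,0.87,0],[0,0,2.6]],[0.35,[-0.15,0.87,0.6],[0,0,3.93]],[0.35,[-0.15,0.87,1.4],[0,0,3.93]],[0.35,[-0.15,0.87,2.2],[0,0,3.93]],[0.35,[-0.15,0.87,2.2],[0,0,3.93]],[0.35,[-0.15,0.87,2.2],[0,0,3.93]],[0.35,[-0.15,0.87,2.2],[0,0,3.93]]]';python3 -c "
from h import *
rows((.5838,-.204,.06),down(-1.324))"
```

```text
time_s: 19.75
tool_pos: [0.5834, -0.2027, 0.1213]
tool_rot: [[0.968, 0.25, 0.002], [0.25, -0.968, -0.001], [0.002, 0.001, -1.0]]
force: [-0.3, -0.2, 0.5]
grip_width: 0.352
grip_force: 0.0
shift [-0.    0.05  2.45] turn [ 0.01 -0.02  0.06]
```

```bash
python3 -m crank '[[0.35,[0,0.03,1.2],[0,0,0.06]],[0.35,[0,0.03,1.8],[0,0,0.06]],[0.35,[0,0.03,2.4],[0,0,0.06]],[0.35,[0,0.03,2.4],[0,0,0.06]],[0,[0,0.03,2.4],[0,0,0.06]],[0,[0,0.03,2.4],[0,0,0.06]],[0,[0,0.03,2.4],[0,0,0.06]],[0,[0,0.03,2.4],[0,0,0.06]]]' 60; python3 -m crank '[[0,[0,-0.6,0],[0,0,0]],[0,[0,-1.6,0],[0,0,0]],[0,[0,-2.6,0],[0,0,0]],[0,[0,-3.6,0],[0,0,0]],[0,[0,-4.6,0],[0,0,0]],[0,[0,-5.6,0],[0,0,0]],[0,[0,-6.5,0],[0,0,0]],[0,[0,-6.5,0],[0,0,0]]]' 60
```

```text
time_s: 20.55
tool_pos: [0.5833, -0.2032, 0.0607]
tool_rot: [[0.97, 0.244, 0.001], [0.244, -0.97, -0.0], [0.001, 0.001, -1.0]]
force: [-1.9, 3.5, 4.9]
grip_width: 0.115
grip_force: 61.4
time_s: 21.35
tool_pos: [0.5432, -0.0429, 0.0606]
tool_rot: [[0.969, 0.246, 0.002], [0.246, -0.969, 0.0], [0.002, 0.0, -1.0]]
force: [0.2, 2.9, 5.2]
grip_width: 0.12
grip_force: 61.4
```

```bash
python3 -m crank '[[0,[0,-0.3,0],[0,0,0]],[0,[0,-0.5,0],[0,0,0]],[0,[0,-0.7,0],[0,0,0]],[0,[0,-0.85,0],[0,0,0]],[0,[0,-0.95,0],[0,0,0]],[0,[0,-1.0,0],[0,0,0]],[0,[0,-1.0,0],[0,0,0]],[0,[0,-1.0,0],[0,0,0]]]' 60
```

```text
time_s: 22.15
tool_pos: [0.5384, -0.0233, 0.0606]
tool_rot: [[0.97, 0.244, 0.004], [0.244, -0.97, -0.004], [0.003, 0.005, -1.0]]
force: [6.5, -19.9, 2.8]
grip_width: 0.116
grip_force: 61.2
```

```bash
python3 -m crank '[[0,[0,0.1,0],[0,0,0]],[0.35,[0,0.15,0],[0,0,0]],[0.35,[0,0.15,0],[0,0,0]],[0.35,[0,0.15,0],[0,0,0]],[0.35,[0,0.15,-1],[0,0,0]],[0.35,[0,0.15,-3],[0,0,0]],[0.35,[0,0.15,-5],[0,0,0]],[0.35,[-4,0.15,-6],[0,0,0]]]' 20; python3 -m crank '[[0.35,[-4,0,0],[0,0,0]],[0.35,[-6,0,0],[0,0,0]],[0.35,[-6,0,0],[0,0,0]],[0.35,[-6,0,0],[0,0,0]],[0.35,[-6,0,0],[0,0,0]],[0.35,[-6,0,0],[0,0,0]],[0.35,[-6,0,0],[0,0,0]],[0.35,[-6,0,0],[0,0,0]]]'; python3 -c "
from h import *
t=snap('top','t6.png')
cv2.imwrite('pics/c8.png',cv2.resize(t[150:230,275:395],(720,480),interpolation=cv2.INTER_CUBIC))"
```

```text
time_s: 22.95
tool_pos: [0.4952, -0.0365, 0.2025]
tool_rot: [[0.969, 0.246, 0.01], [0.246, -0.969, -0.001], [0.01, 0.004, -1.0]]
force: [0.2, -0.6, 0.6]
grip_width: 0.349
grip_force: 0.0
time_s: 23.75
tool_pos: [0.3461, -0.0732, 0.1966]
tool_rot: [[0.97, 0.245, -0.001], [0.245, -0.97, 0.0], [-0.001, -0.001, -1.0]]
force: [0.4, 0.4, 0.2]
grip_width: 0.348
grip_force: 0.0
```

View pics/c8.png

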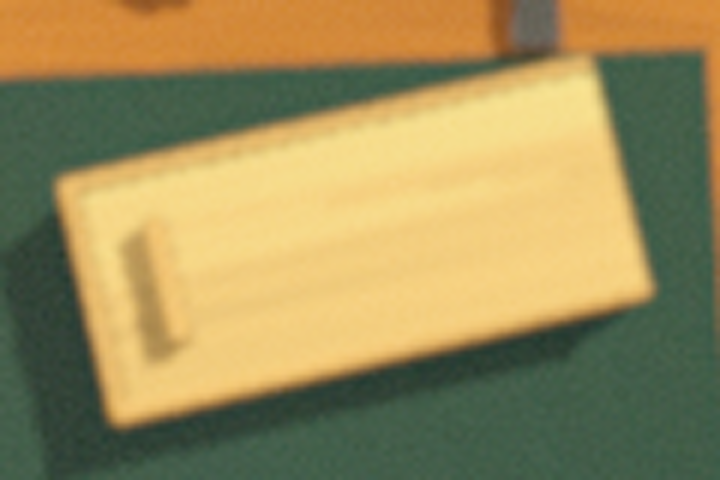

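```bash
python3 -c "
from plant import bot
print(bot.finish_job())"
```

```text
the job is handed in; nothing more can be done
None
```

The strop is in its bed, leather up with its handle in the narrow channel. The cover is shut to its stop, and I handed the job in at about 24 s; no verdict came back.

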